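# Hang the harvest scissors beside the first pair

### The arm

A 6-joint arm with a two-finger parallel gripper is mounted at the origin on the work surface. World frame = base frame: x ahead of the robot, y to its left, z up, the work surface at z = 0. Lengths are in m, angles in degrees, forces in N, time in s.
With the tool pointing down it reaches from about 0.3 to 0.75 m from the base axis. Payload 8.5 kg.
Tool frame: the origin (TCP) lies on the centre line of the jaws, within the pads' length; the fingertips stand 25 mm ahead of it and the grasp point (between the pads) lies 6 mm ahead of it; z points along the fingers, y is the line along which they close (so a half turn about z gives the same grasp; the last joint's range is limited). The gripper opens to 85 mm and grips with 20 to 120 N. Pads are 22 mm wide; open, the fingers measure 114 mm over their backs; the gripper's body (76 mm by 85 mm) begins 54 mm behind the grasp point. The pads swing forward as they close: fully open they stand 13 mm farther back than shut.
Start: joints at [-76.106, 21.807, 74.336, -0, 83.858, -12.336], TCP at [0.243, -0.493, 0.219] pointing down, gripper open.
Joint ranges: [-178.18, 178.18], [-50.72, 133.34], [12.68, 142.11], [-81.47, 261.47], [9.98, 163.14], [-165.26, 165.26]. Speed limits (degrees/s): [136.94, 136.94, 180, 180, 180, 180].

### API

Orientations are given as a 3x3 rotation matrix whose columns are the frame's x, y, z axes.
In Python, from rig import telemetry, optics, env gives the robot as it stands.
- The arm moves only by the tool send_rows, never from a script. Its argument "deltas" is a list that holds one entry, the list of rows, each a list of 7 numbers: the shift along the tool's x, y, z in m, then the turn, a rotation vector about the tool's x, y, z in rad, then the opening, from -1 (shut) to 1 (fully open), so that 0 is half open. In form: [[[x, y, z, ax, ay, az, grip], ...]]. A call has 1 to 12 rows; each row shifts and turns the commanded pose from where the row before left it, along the tool's axes as they then stand; what a row does not reach is not made up. A row lasts 1/8 s, in which the tool goes at most 62.5 mm and 10.7 degrees, less where a joint would pass 70% of its speed; a pose out of reach is approached as far as the arm can. A call is refused whole if a number of a shift passes 0.0625 or a number of a turn 0.188, either way. A call with a gripper value outside its range is refused whole. The fingers move at their own pace and stop on an object; "squeeze" is the grip in N (left out, the last holds). Time passes only in rows, so rows that do not move let the fingers close. It gives the time, the measured TCP pose, the force, the opening and the grip force at its end, in the units of the state.
- telemetry.observe(): the state, without advancing time (a new reading comes with each control period).
- optics.get_image(name): name is "side" or "top" or "wrist"; returns a dict with "image" (384x512x3 uint8, red, green, blue), "range_z" (384x512 float32, m along the optical axis (not along the pixel's ray), 0 where there is no reading), "K" (3x3 intrinsics, pixels), "k1" (the pictures are not rectified: a ray, as slopes to the right and down, at radius r is drawn at 1 + k1 r^2 times it, then the intrinsics apply), "rvec" (rotation vector, rad) and "tvec" (3), from world to camera coordinates, as OpenCV has them; the wrist camera has in their place "hand_eye" (4x4, takes a point from camera to tool coordinates, whose origin is the TCP and whose axes are the flange's). Camera axes: x right, y down, z forward; pixel columns grow to the right and rows downward; lengths in m; the calibration is good to about 2 mm. A picture is of the moment at which its call begins: read the wrist's pose just before it.
- env.close_job(): hands the job in; it is judged then, once.
The state is a dict: "time_s": time; "q": joint angles; "qvel": joint speeds; "joint_efforts": joint torques, N m; "position": TCP position; "tool_rot": TCP orientation; "ft_force": force on the tool from outside, world axes, zero at the start; "wrist_torque": the same for the moment, N m; "grip_width": finger opening in m; "gripper_force": force on a finger pad.
Only numpy, scipy, OpenCV 4.12 (cv2) and the standard library are available. Lean on these libraries where they do the work, as an engineer would, in place of code of your own. Each camera call takes 0.05 s, during which the arm holds its last target. There are 200 camera calls.

### The job

The tray is cut: draw the orange-handled scissors out of the tool block and hang them by one finger loop on the red peg hook under the bench shelf, next to the green-handled pair that already hangs there. Leave the green pair hanging on the peg, let the orange pair hang free and settle, and do not knock about the other tools and packing on the bench.

Things in the scene. Friction and masses are not known exactly. Their poses are not given: they have to be found in the camera images.
- orange_scissors: Scissors to hang: shut, rigid, orange handles, about 110 g. Origin on the pivot, mid-thickness; z to the finger loops (up in the block), x across the loops, y through the thickness. Handle 10 mm thick along y, flat, good to pinch: shanks 30 mm wide (x) from z = 2 to 36 mm, then a web 10 mm wide to z = 62 mm. Loops reach z = 83 mm, x = +-36.5 mm. Blades 15 mm wide, 5 mm thick.
- orange_scissors_loop1 (a point): Centre of the opening of the orange scissors' finger loop on their +x side: x = 16.5, z = 58 mm in their frame. Oval opening 24 mm (x) by 34 mm (z), of round bar 8 mm thick.
- orange_scissors_loop2 (a point): Centre of the opening of the other, equal loop, at x = -16.5, z = 58 mm. Either loop may go on the peg.
- orange_scissors_point (a point): Point of the orange scissors' blades, 95 mm below the pivot (z = -95 mm). In the block they sit on their handle shoulders, blades free in the slot, and must be lifted about 95 mm to come clear of it.
- green_scissors: The same scissors with green handles, same frame and sizes, hanging by their +x loop on the peg, 16 to 32 mm from the strap, leaning about 12 degrees in their own plane, free to swing. Their blade points are about 66 mm above the bench.
- green_scissors_loop1 (a point): Centre of the opening of the loop by which the green scissors hang. A pair let go on the peg swings in its own plane for 2 to 5 s before it settles.
- hook: Red-coated steel hook fixed under the shelf: a flat strap 25 mm wide (x), 4 mm thick, hangs from a shelf rail and carries one level round peg 7 mm in diameter, axis 235 mm above the bench. Origin on the peg's axis where it leaves the strap, z up. The peg runs straight for 105 mm along the hook's -y, then its end turns up. A like hook with a blue scoop is 0.26 to 0.39 m to its -y side.
- peg_tip (a point): Centre of the round, upturned end of the peg: 115 mm along -y and 12 mm above the peg's axis (bend from y = -105 mm), same 7 mm thickness.
- riser: Galvanised bench shelf with wire-grid top, 260 mm deep (x), 860 mm wide (y), 365 mm high, on four corner posts, open in front and behind. Origin on the bench under its centre; front edge at x = -130 mm. Underside 340 mm above the bench, 105 mm above the peg's axis. The peg runs parallel to the front edge, 35 mm behind it, so the shelf overhangs the peg.
- block: White plastic tool block, 62 mm (x) by 205 mm (y), 110 mm high, fixed; origin at the bench under its centre. Three slots 22 mm (x) by 8.5 mm (y) in a row along y, 70 mm apart, the middle one at the origin.
- knife: Knife with black handle, standing in another slot of the block; origin about at the block's top, handle 24 x 14 mm reaches 96 mm above it. Leave alone.
- palette_knife: Palette knife with round wooden handle (25 mm) standing in another slot; origin about at the block's top, handle reaches 95 mm above it. Leave alone.
- scoop: Blue scoop hanging on the other hook; origin at the centre of its ring, its foot 170 mm below. Leave alone.
- clamshell: Closed clear box with greens, 136 x 136 x 55 mm; origin under its centre. Leave alone.
- box_stack: Stack of nested clear boxes under the shelf, 136 x 136 x 75 mm; origin under its centre. Leave alone.
- spray: Spray bottle, 74 mm across, 205 mm high; origin under its centre. Leave alone.
- label_roll: Roll of labels, 84 mm across, 50 mm high; origin under its centre. Leave alone.
- bench_brush: Blue hand brush lying on its bristles, 270 mm long along x, 36 mm wide, 44 mm high; origin on the bench below its middle. Leave alone.
Things that resemble listed ones, but are neither listed nor needed, are in the scene too. Of the things that look like the orange_scissors, the smallest one is meant.

How it is judged:
By the outcome, as a careful person would: the job done as asked, in the order asked, and still so for the second after the job is handed in, with the robot touching nothing.
It also fails if it takes over 58 s, if anything falls off the work surface, if the arm or the gripper's body presses on something with over 40 N, if the wrist force passes 120 N, or if a joint passes its speed limit or range.

## Working session

There is one attempt and no reset: what is moved stays moved. The work goes in short steps, Python scripts to look and compute and a tool call to move; the robot and the scene stay as the last step left them, time stands still between calls to the robot, and variables do not carry over. Pictures are saved under pics/ and viewed, at most 10 in all, crops included, and the job is handed in when it is done.

Besides the shell and the picture viewer there is one more tool, called as name(argument=value, ...) on one line, values as JSON. send_rows: Moves the arm, as the interface text tells. Its arguments: {"type":"object","properties":{"deltas":{"type":"array"},"squeeze":{"type":"number"}},"required":["deltas"]}

```bash
ls; mkdir -p pics
cat > h.py <<'E'
import numpy as np, cv2
from rig import telemetry, optics, env
def grab(n):
    s=telemetry.observe(); d=optics.get_image(n)
    if 'rvec' in d and d.get('rvec') is not None:
        R=cv2.Rodrigues(np.array(d['rvec'],float))[0]; t=np.array(d['tvec'],float).ravel()
        d['Rwc']=R.T; d['C']=-R.T@t
    else:
        H=np.array(d['hand_eye']); Rt=np.array(s['tool_rot']).reshape(3,3); p=np.array(s['position'])
        d['Rwc']=Rt@H[:3,:3]; d['C']=Rt@H[:3,3]+p
    return d
def rays(d,uv):
    K=np.array(d['K']);k=d['k1'] if np.isscalar(d['k1']) else float(np.ravel(d['k1'])[0])
    uv=np.atleast_2d(np.array(uv,float))
    x=cv2.undistortPoints(uv[:,None],K,np.array([k,0,0,0,0.]))[:,0]
    return np.c_[x,np.ones(len(x))]
def pts(d,uv):  # by depth
    uv=np.atleast_2d(uv); z=np.array([d['range_z'][int(v),int(u)] for u,v in uv])
    return (rays(d,uv)*z[:,None])@d['Rwc'].T+d['C']
def plane(d,uv,ax,val):
    r=rays(d,uv)@d['Rwc'].T; s=(val-d['C'][ax])/r[:,ax]; return d['C']+r*s[:,None]
def cloud(d):
    h,w=d['range_z'].shape; u,v=np.meshgrid(np.arange(w),np.arange(h))
    r=rays(d,np.c_[u.ravel(),v.ravel()]); P=(r*d['range_z'].ravel()[:,None])@d['Rwc'].T+d['C']
    return P.reshape(h,w,3)
def save(d,n): cv2.imwrite('pics/'+n,d['image'][:,:,::-1])
E
python3 - <<'E'
from h import *
ims=[]
for n in['side','top','wrist']:
    d=grab(n); save(d,n+'0.png'); np.savez('pics/'+n+'0.npz',**{k:np.array(v) for k,v in d.items()})
    print(n,d['C'].round(3),d['Rwc'][:,2].round(2),d['k1'])
    ims.append(d['image'])
cv2.imwrite('pics/a.png',np.hstack([cv2.resize(i,(0,0),fx=.78,fy=.78) for i in ims[:2]])[:,:,::-1])
E
```

```text
pics
side [0.268 0.404 0.864] [ 0.28 -0.49 -0.83] -0.12924945517663558
top [ 0.358 -0.047  1.284] [ 0.12  0.02 -0.99] -0.15095232693078178
wrist [ 0.312 -0.458  0.374] [-0.28 -0.13 -0.95] 0.02209430773651132
```

View pics/side0.png

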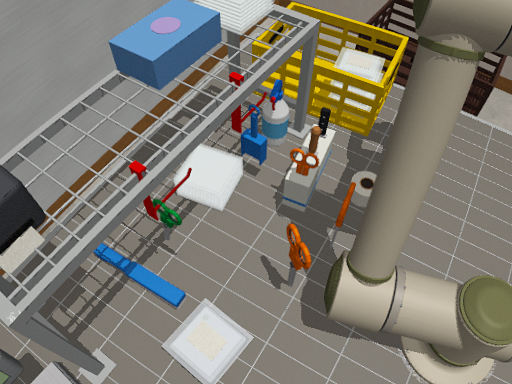

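View pics/top0.png

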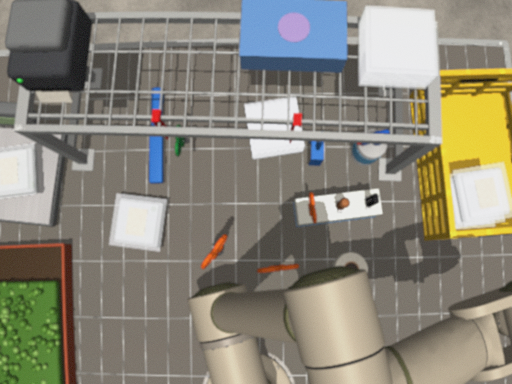

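The side view shows three orange things: a pair in the white block at (304,160), a larger free-standing pair at (298,248), and a stick-like tool at (345,205). The green pair on the red hook is at (165,212), and the blue scoop hook is at (240,115). In the top view the three are at (312,207), (215,250) and (278,268). Next I'll measure them.

Run:
```python
from h import *
L=lambda n:{k:v for k,v in np.load(f'pics/{n}0.npz').items()}
for n in['side','top','wrist']:
    d=L(n); d['k1']=float(d['k1']); P=cloud(d); hsv=cv2.cvtColor(d['image'],cv2.COLOR_RGB2HSV)
    for c,lo,hi in[('orange',(5,170,110),(14,255,255)),('green',(50,120,50),(85,255,220)),('red',(0,190,110),(3,255,255)),('blue',(100,150,100),(118,255,255))]:
        m=cv2.inRange(hsv,lo,hi); k,l,st,ce=cv2.connectedComponentsWithStats(m)
        for i in range(1,k):
            if st[i,4]<25: continue
            q=P[(l==i)&(d['range_z']>0)]
            if len(q)<10: continue
            print(n,c,ce[i].round(),st[i,4],'lo',np.percentile(q,3,0).round(3),'hi',np.percentile(q,97,0).round(3))
d=L('side');d['k1']=float(d['k1'])
# block top
P=cloud(d); hsv=cv2.cvtColor(d['image'],cv2.COLOR_RGB2HSV)
m=(abs(P[...,2]-.11)<.006)&(hsv[...,1]<60)&(hsv[...,2]>120)&(P[...,0]<.5)&(P[...,0]>.2)&(P[...,1]<-.05)
q=P[m];print(len(q),q.min(0),q.max(0),cv2.minAreaRect(q[:,:2].astype(np.float32)*1000))
i=d['image'][90:300,130:360]; cv2.imwrite('pics/crop1.png',cv2.resize(i,(0,0),fx=2.8,fy=2.8,interpolation=2)[:,:,::-1])
```

```text
side orange [316. 131.] 25 lo [ 0.466 -0.231  0.19 ] hi [ 0.481 -0.217  0.203]
side orange [303. 162.] 276 lo [ 0.437 -0.221  0.112] hi [ 0.501 -0.151  0.188]
side orange [345. 204.] 251 lo [ 0.324 -0.105  0.133] hi [ 0.337 -0.03   0.229]
side orange [298. 250.] 502 lo [0.336 0.045 0.129] hi [0.403 0.094 0.227]
side green [167. 214.] 296 lo [0.586 0.142 0.166] hi [0.651 0.15  0.245]
side red [236.  76.] 74 lo [ 0.608 -0.121  0.367] hi [ 0.632 -0.105  0.371]
side red [261. 100.] 36 lo [ 0.612 -0.224  0.234] hi [ 0.617 -0.185  0.247]
side red [246. 116.] 50 lo [ 0.608 -0.173  0.234] hi [ 0.62  -0.105  0.255]
side red [137. 167.] 127 lo [ 0.622 -0.022 -0.002] hi [0.91  0.171 0.371]
side red [176. 187.] 95 lo [0.626 0.053 0.233] hi [0.633 0.135 0.247]
side red [156. 211.] 39 lo [0.622 0.149 0.225] hi [0.635 0.17  0.258]
side blue [277.  90.] 164 lo [ 0.61  -0.33   0.168] hi [ 0.638 -0.274  0.203]
side blue [257. 136.] 421 lo [ 0.585 -0.189  0.071] hi [ 0.643 -0.161  0.239]
side blue [274. 129.] 263 lo [ 0.593 -0.314  0.041] hi [ 0.651 -0.278  0.091]
side blue [142. 275.] 1473 lo [0.555 0
[... 316 characters left out ...]
0.338 -0.035  0.23 ]
top green [19. 80.] 30 lo [0.686 0.407 0.436] hi [0.692 0.422 0.453]
top green [178. 145.] 75 lo [0.587 0.14  0.195] hi [0.622 0.148 0.239]
top red [156. 116.] 66 lo [0.621 0.156 0.368] hi [0.641 0.168 0.373]
top red [297. 119.] 56 lo [ 0.61  -0.119  0.367] hi [ 0.627 -0.107  0.373]
top blue [155. 101.] 91 lo [0.755 0.232 0.039] hi [0.788 0.249 0.047]
top blue [156. 159.] 590 lo [0.554 0.218 0.038] hi [0.669 0.251 0.048]
top blue [317. 152.] 209 lo [ 0.586 -0.187  0.112] hi [ 0.626 -0.162  0.226]
906 [ 0.42136776 -0.64623702  0.10402746] [ 0.49995801 -0.12362986  0.11523983] ((460.6323547363281, -384.9271545410156), (522.8115234375, 77.50975799560547), 89.78416442871094)
```

View pics/crop1.png

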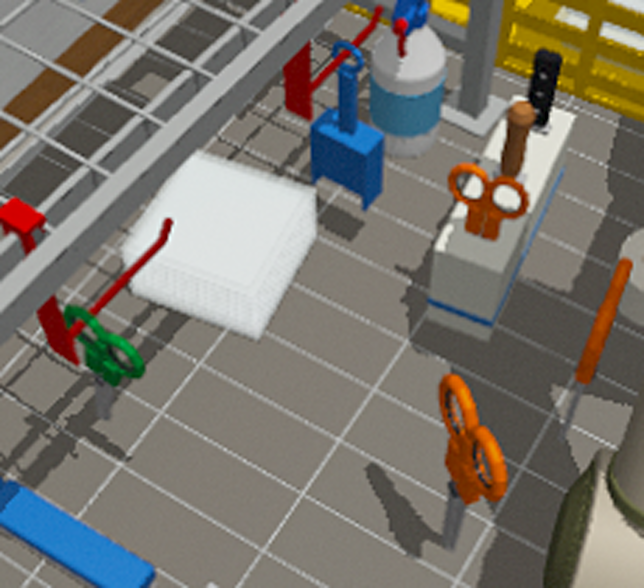

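The crop confirms it. The block pair is the smallest (loop span about 65–73 mm, against 79–83 mm for the free-standing decoys at (298,250) and (345,204)), and it sits in the block slot as described, so I'm choosing that one. The peg runs from its strap toward −y, with the green pair near the strap.

Run:
```python
from h import *
s=telemetry.observe(); R=np.array(s['tool_rot']).reshape(3,3);print(R.round(3),s['position'],s['ft_force'],s['grip_width'],s['time_s'])
w=np.load('pics/wrist0.npz');print(w['hand_eye'].round(3))
# scissor yaw + peg line
L=lambda n:dict(np.load(f'pics/{n}0.npz').items())
for n in['side','top']:
    d=L(n);d['k1']=float(d['k1']);P=cloud(d);hsv=cv2.cvtColor(d['image'],cv2.COLOR_RGB2HSV)
    m=cv2.inRange(hsv,(5,150,100),(14,255,255))>0
    q=P[m&(P[...,0]>.42)&(P[...,0]<.52)&(P[...,1]>-.185)&(P[...,1]<-.13)]
    c=np.median(q,0);f=np.polyfit(q[:,0]-.469,q[:,1],1);print(n,'sc',len(q),c.round(4),'yaw',np.degrees(np.arctan(f[0])),f[1],'x',np.percentile(q[:,0],[0,2,98,100]),'z',q[:,2].min(),q[:,2].max())
    m=cv2.inRange(hsv,(0,170,90),(4,255,255))>0
    q=P[m&(P[...,2]>.22)&(P[...,2]<.26)&(P[...,1]>0)&(P[...,1]<.2)&(abs(P[...,0]-.625)<.03)]
    for y0 in np.arange(.03,.18,.01):
        a=q[(q[:,1]>=y0)&(q[:,1]<y0+.01)]
        if len(a): print(round(y0,2),len(a),a.mean(0).round(4),a[:,2].max().round(4))
    v,u=np.where(m); r=plane(d,np.c_[u,v],2,.2385); r=r[(abs(r[:,0]-.63)<.02)&(r[:,1]>.03)&(r[:,1]<.18)];print('ray plane',np.c_[r[:,:2]].round(3)[::6].tolist())
    W=(hsv[...,1]<50)&(hsv[...,2]>130)&(abs(P[...,0]-.65)<.12)&(P[...,1]>-.25)&(P[...,1]<.1)&(abs(P[...,2]-.075)<.015)
    print('stack',P[W].min(0),P[W].max(0)) if W.any() else 0
```

```text
[[ 0.897  0.442 -0.   ]
 [ 0.442 -0.897  0.001]
 [ 0.    -0.001 -1.   ]] [ 0.24302395 -0.49313778  0.2181596 ] [-0.40641947 -0.16175645  0.31716081] 0.08526942783632008 0.15
[[ 0.    -0.952 -0.307  0.078]
 [ 1.     0.     0.    -0.001]
 [-0.    -0.307  0.952 -0.156]
 [ 0.     0.     0.     1.   ]]
side sc 289 [ 0.4686 -0.1553  0.1505] yaw 6.224461673650464 -0.15557886556841777 x [0.43342793 0.43648267 0.49991823 0.50347435] z 0.10474315214319585 0.19142685478204247
0.05 13 [0.627  0.0554 0.2449] 0.2491
0.06 10 [0.6278 0.0644 0.2363] 0.2404
0.07 10 [0.6289 0.0757 0.2359] 0.2371
0.08 9 [0.6297 0.0854 0.2354] 0.238
0.09 10 [0.63   0.0952 0.2362] 0.2382
0.1 12 [0.6304 0.1053 0.2354] 0.2377
0.11 12 [0.6306 0.1156 0.2368] 0.2397
0.12 12 [0.6313 0.1247 0.236 ] 0.2393
0.13 9 [0.6316 0.1334 0.2364] 0.239
0.14 3 [0.6335 0.1488 0.2365] 0.2377
0.15 13 [0.6322 0.1549 0.2361] 0.2386
0.16 71 [0.6324 0.1692 0.2416] 0.2593
0.17 7 [0.6257 0.1703 0.2394] 0.2561
ray plane [[0.635, 0.046], [0.631, 0.052], [0.628, 0.06], [0.628, 0.069], [0.629, 0.075], [0.629, 0.081], [0.63, 0.087], [0.63, 0.093], [0.63, 0.099], [0.629, 0.104], [0.626, 0.105], [0.63, 0.113], [0.632, 0.119], [0.627, 0.119], [0.631, 0.127], [0.631, 0.133], [0.628, 0.134], [0.648, 0.154], [0.644, 0.157], [0.646, 0.161], [0.646, 0.163], [0.629, 0.153], [0.638, 0.161], [0.645, 0.168], [0.633, 0.161], [0.64, 0.168], [0.628, 0.16], [0.64, 0.173], [0.627, 0.165], [0.629, 0.169], [0.628, 0.17], [0.625, 0.171], [0.623, 0.173], [0.619, 0.173], [0.614, 0.175]]
stack [ 0.61628969 -0.15416582  0.06001474] [0.76171796 0.00141808 0.07579097]
top sc 114 [ 0.4677 -0.1558  0.183 ] yaw 6.253165812509261 -0.15600782920398518 x [0.43358037 0.43563756 0.49938444 0.50233914] z 0.14055308425358093 0.19238188016204005
ray plane []
stack [ 0.61661251 -0.15053825  0.06001146] [0.76522309 0.00136191 0.08046025]
```

The peg axis is near x=0.631 at y=0.10, z=0.235, yawed −3°, with its tip at y≈0.05. The scissors pivot is near (0.468, −0.157, 0.110), yawed +6°. My plan is to pinch the shanks with the tool tilted about 52° below horizontal, then use the far loop.

```bash
cat >> h.py <<'E'
from scipy.spatial.transform import Rotation as Ro
def tool(psi,tilt):
    p,t=np.radians([psi,tilt]); z=np.array([np.cos(p)*np.cos(t),np.sin(p)*np.cos(t),-np.sin(t)]); y=np.array([np.sin(p),-np.cos(p),0]); return np.c_[np.cross(y,z),y,z]
def plan(R0,p0,R1,p1,n,g):
    """n equal rows; turn constant in tool axes; shift in the axes each row starts from"""
    rv=Ro.from_matrix(R0.T@R1).as_rotvec()/n; R=R0.copy(); out=[]
    for i in range(n):
        out.append([*(R.T@(p1-p0)/n).round(4),*rv.round(4),g]); R=R@Ro.from_rotvec(rv).as_matrix()
    return out
def now():
    s=telemetry.observe(); return np.array(s['tool_rot']).reshape(3,3),np.array(s['position'])
E
python3 - <<'E'
from h import *
R,p=now()
for r in plan(R,p,tool(6,52),np.array([.37,-.18,.29]),12,-.1): print(r)
E
```

```text
[np.float64(0.021), np.float64(-0.0187), np.float64(-0.006), np.float64(-0.0098), np.float64(0.0547), np.float64(0.0283), -0.1]
[np.float64(0.0208), np.float64(-0.0193), np.float64(-0.005), np.float64(-0.0098), np.float64(0.0547), np.float64(0.0283), -0.1]
[np.float64(0.0205), np.float64(-0.0198), np.float64(-0.0041), np.float64(-0.0098), np.float64(0.0547), np.float64(0.0283), -0.1]
[np.float64(0.0201), np.float64(-0.0204), np.float64(-0.0032), np.float64(-0.0098), np.float64(0.0547), np.float64(0.0283), -0.1]
[np.float64(0.0197), np.float64(-0.0209), np.float64(-0.0023), np.float64(-0.0098), np.float64(0.0547), np.float64(0.0283), -0.1]
[np.float64(0.0192), np.float64(-0.0214), np.float64(-0.0014), np.float64(-0.0098), np.float64(0.0547), np.float64(0.0283), -0.1]
[np.float64(0.0186), np.float64(-0.0219), np.float64(-0.0006), np.float64(-0.0098), np.float64(0.0547), np.float64(0.0283), -0.1]
[np.float64(0.018), np.float64(-0.0225), np.float64(0.0002), np.float64(-0.0098), np.float64(0.0547), np.float64(0.0283), -0.1]
[np.float64(0.0173), np.float64(-0.023), np.float64(0.0009), np.float64(-0.0098), np.float64(0.0547), np.float64(0.0283), -0.1]
[np.float64(0.0166), np.float64(-0.0235), np.float64(0.0016), np.float64(-0.0098), np.float64(0.0547), np.float64(0.0283), -0.1]
[np.float64(0.0158), np.float64(-0.0239), np.float64(0.0023), np.float64(-0.0098), np.float64(0.0547), np.float64(0.0283), -0.1]
[np.float64(0.015), np.float64(-0.0244), np.float64(0.0029), np.float64(-0.0098), np.float64(0.0547), np.float64(0.0283), -0.1]
```

send_rows(deltas=[[[0.021,-0.019,-0.006,-0.01,0.055,0.028,-0.1],[0.021,-0.019,-0.005,-0.01,0.055,0.028,-0.1],[0.0205,-0.02,-0.004,-0.01,0.055,0.028,-0.1],[0.02,-0.0205,-0.003,-0.01,0.055,0.028,-0.1],[0.0195,-0.021,-0.002,-0.01,0.055,0.028,-0.1],[0.019,-0.0215,-0.0015,-0.01,0.055,0.028,-0.1],[0.0185,-0.022,-0.0005,-0.01,0.055,0.028,-0.1],[0.018,-0.0225,0,-0.01,0.055,0.028,-0.1],[0.0175,-0.023,0.001,-0.01,0.055,0.028,-0.1],[0.0165,-0.0235,0.0015,-0.01,0.055,0.028,-0.1],[0.016,-0.024,0.0025,-0.01,0.055,0.028,-0.1],[0.015,-0.0245,0.003,-0.01,0.055,0.028,-0.1]]], squeeze=60)

```text
time_s: 1.65
position: [0.3694, -0.1782, 0.2898]
tool_rot: [[0.78, 0.106, 0.617], [0.085, -0.994, 0.064], [0.62, 0.003, -0.784]]
ft_force: [0.3, -0.3, -0.4]
grip_width: 0.0385
gripper_force: 0.0
```

send_rows(deltas=[[[0,0,0,0,0,0,-0.1],[0,0,0,0,0,0,-0.1]]])

```text
time_s: 1.9
position: [0.3691, -0.1799, 0.2897]
tool_rot: [[0.781, 0.108, 0.615], [0.087, -0.994, 0.063], [0.618, 0.004, -0.786]]
ft_force: [-0.2, -0.4, 0.2]
grip_width: 0.0382
gripper_force: 0.0
```

Run:
```python
from h import *
d=grab('wrist');save(d,'w1.png');R,p=now();s=telemetry.observe()
print(p.round(4),(R-tool(6,52)).round(3).tolist(),s['q'],s['grip_width'],s['time_s'])
P=cloud(d);hsv=cv2.cvtColor(d['image'],cv2.COLOR_RGB2HSV)
m=cv2.inRange(hsv,(5,150,100),(14,255,255))>0
q=P[m&(P[...,0]>.42)&(P[...,0]<.52)&(P[...,1]>-.195)&(P[...,1]<-.11)]
x0,x1=np.percentile(q[:,0],[1,99])
print(len(q),np.median(q,0),x0,x1,'z',np.percentile(q[:,2],[1,99]))
t=q[q[:,2]>.13];f=np.polyfit(t[:,0]-.468,t[:,1],1);print('yaw',np.degrees(np.arctan(f[0])),f[1])
for a,b in((.11,.125),(.125,.14),(.14,.155),(.155,.175),(.175,.2)):
    t=q[(q[:,2]>a)&(q[:,2]<b)];print(a,len(t),t.min(0).round(4),t.max(0).round(4),t.mean(0).round(4))
```

```text
[ 0.3692 -0.1801  0.2897] [[-0.003, 0.003, 0.003], [0.004, 0.0, -0.001], [0.003, 0.004, 0.002]] [-68.70940271  -7.60784297 107.27532419  38.59133579  72.90507447
   5.77692677] 0.03856476366833562 1.95
323 [ 0.46035624 -0.15904008  0.18773658] 0.4332469207442482 0.49397633323832746 z [0.1521603  0.19161461]
yaw 6.772816538731722 -0.1582633292697251Traceback (most recent call last):
  File "<stdin>", line 11, in <module>
    return umr_minimum(a, axis, None, out, keepdims, initial, where)
ValueError: zero-size array to reduction operation minimum which has no identity
```

View pics/w1.png

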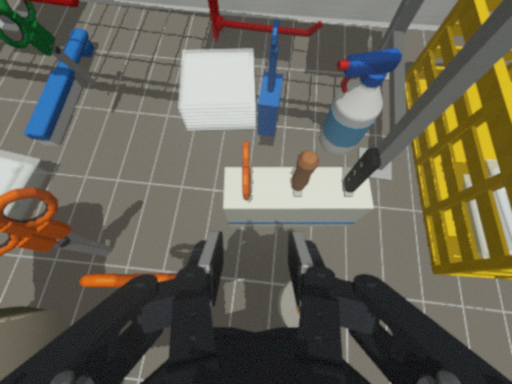

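The wrist view shows the orange loops edge-on at (246,170) over the block's left slot. The palette knife is at (303,170) and the knife at (362,170). The decoys are at (30,220) and (130,282), and both are clear of the approach.

Run:
```python
from h import *
R,p=now();A=np.array([.402,-.164,.224]);B=np.array([.463,-.158,.143]);T=tool(6.5,52)
np.set_printoptions(suppress=True)
for r in plan(R,p,T,A,3,-.1)+plan(T,A,T,B,6,-.1): print(np.array(r))
```

```text
[-0.0045 -0.0042  0.0243  0.0022 -0.0012 -0.0008 -0.1   ]
[-0.0045 -0.0042  0.0243  0.0022 -0.0012 -0.0008 -0.1   ]
[-0.0045 -0.0041  0.0243  0.0022 -0.0012 -0.0008 -0.1   ]
[-0.0003  0.0002  0.0169  0.      0.      0.     -0.1   ]
[-0.0003  0.0002  0.0169  0.      0.      0.     -0.1   ]
[-0.0003  0.0002  0.0169  0.      0.      0.     -0.1   ]
[-0.0003  0.0002  0.0169  0.      0.      0.     -0.1   ]
[-0.0003  0.0002  0.0169  0.      0.      0.     -0.1   ]
[-0.0003  0.0002  0.0169  0.      0.      0.     -0.1   ]
```

send_rows(deltas=[[[-0.0045,-0.0042,0.0243,0.0022,-0.0012,-0.0008,-0.1],[-0.0045,-0.0042,0.0243,0.0022,-0.0012,-0.0008,-0.1],[-0.0045,-0.0042,0.0243,0.0022,-0.0012,-0.0008,-0.1],[0,0,0.017,0,0,0,-0.1],[0,0,0.017,0,0,0,-0.1],[0,0,0.017,0,0,0,-0.1],[0,0,0,0,0,0,-0.1],[0,0,0,0,0,0,-0.1]]])

```text
time_s: 2.95
position: [0.4333, -0.16, 0.1841]
tool_rot: [[0.783, 0.113, 0.612], [0.089, -0.994, 0.07], [0.616, -0.0, -0.788]]
ft_force: [0.3, 1.0, -0.3]
grip_width: 0.0386
gripper_force: 0.0
```

Run:
```python
from h import *
d=grab('wrist');R,p=now();s=telemetry.observe()
print(p.round(4),s['ft_force'])
P=cloud(d);hsv=cv2.cvtColor(d['image'],cv2.COLOR_RGB2HSV)
m=cv2.inRange(hsv,(5,150,100),(14,255,255))>0
q=P[m&(P[...,0]>.42)&(P[...,0]<.52)&(P[...,1]>-.195)&(P[...,1]<-.12)]
f=np.polyfit(q[:,0]-.468,q[:,1],1);print(len(q),q.min(0),q.max(0),'yaw',np.degrees(np.arctan(f[0])),f[1])
# in tool frame
t=(q-p)@R;print('tool y',np.percentile(t[:,1],[3,50,97]))
# jaws mid
```

```text
[ 0.4332 -0.16    0.1843] [ 0.19039292 -0.50189728  0.23113371]
851 [ 0.43295137 -0.1643257   0.16865853] [ 0.49771686 -0.15186826  0.19228314] yaw 6.169783916625141 -0.1578155289803332
tool y [-0.00116373  0.0016307   0.00509293]
```

send_rows(deltas=[[[0,0.0015,0.017,0,0,0,-0.1],[0,0,0.017,0,0,0,-0.1],[0,0,0.016,0,0,0,-0.1],[0,0,0,0,0,0,-0.1],[0,0,0,0,0,0,-0.5],[0,0,0,0,0,0,-1],[0,0,0,0,0,0,-1],[0,0,0,0,0,0,-1],[0,0,0,0,0,0,-1]]])

```text
time_s: 4.12
position: [0.4641, -0.1578, 0.1452]
tool_rot: [[0.782, 0.113, 0.613], [0.089, -0.994, 0.069], [0.617, 0.001, -0.787]]
ft_force: [-5.2, 0.2, 6.4]
grip_width: 0.0066
gripper_force: 58.8
```

send_rows(deltas=[[[0.006,0,-0.008,0,0,0,-1],[0.0123,0,-0.0157,0,0,0,-1],[0.0123,0,-0.0157,0,0,0,-1],[0.0123,0,-0.0157,0,0,0,-1],[0.0123,0,-0.0157,0,0,0,-1],[0.0123,0,-0.0157,0,0,0,-1],[0.0123,0,-0.0157,0,0,0,-1],[0,0,0,0,0,0,-1],[0,0,0,0,0,0,-1]]])

```text
time_s: 5.25
position: [0.4636, -0.1572, 0.2732]
tool_rot: [[0.783, 0.113, 0.611], [0.088, -0.994, 0.071], [0.615, -0.001, -0.788]]
ft_force: [0.1, 0.1, -1.0]
grip_width: 0.0062
gripper_force: 58.7
```

Run:
```python
from h import *
s=telemetry.observe();print(s['position'],s['ft_force'],s['grip_width'],s['wrist_torque'])
a=grab('wrist');b=grab('side')
cv2.imwrite('pics/b.png',np.hstack([cv2.resize(a['image'],(400,300)),cv2.resize(b['image'][60:240,200:440],(400,300))])[:,:,::-1])
for d in(a,b):
    R,p=now();P=cloud(d);hsv=cv2.cvtColor(d['image'],cv2.COLOR_RGB2HSV)
    m=cv2.inRange(hsv,(5,150,100),(14,255,255))>0
    q=P[m&(P[...,0]>.42)&(P[...,0]<.53)&(P[...,1]>-.195)&(P[...,1]<-.12)&(P[...,2]>.21)]
    f=np.polyfit(q[:,0]-.468,q[:,1],1);print(len(q),q.min(0),q.max(0),'yaw',np.degrees(np.arctan(f[0])),f[1])
    f=np.polyfit(q[:,2]-.26,q[:,1],1);print('lean y/z deg',np.degrees(np.arctan(f[0])))
```

```text
[ 0.46358833 -0.1571916   0.2731935 ] [ 0.12746992  0.12290377 -0.9764071 ] 0.006169418490925642 [-0.0634977   0.41507788 -0.01977364]
1709 [ 0.42906852 -0.1634333   0.29307307] [ 0.49711726 -0.1514082   0.44451956] yaw 5.466197274535487 -0.15692438178726262
lean y/z deg -0.3248506289999853
360 [ 0.43823393 -0.16473198  0.23590622] [ 0.50235616 -0.14936397  0.32012784] yaw 4.551658453209885 -0.1541757357800141
lean y/z deg -0.3168393476137842
```

View pics/b.png

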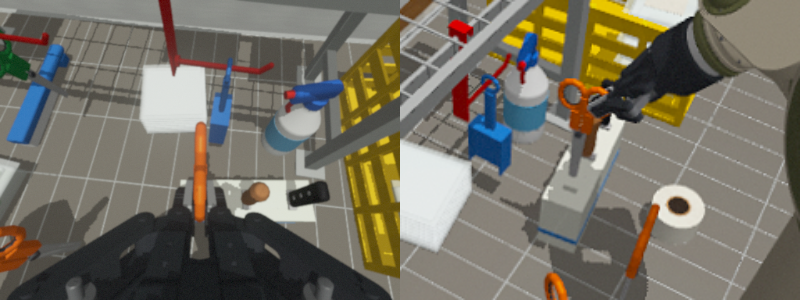

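The scissors are out of the slot and held upright. The loop tops are at z≈0.320, so the points are at z≈0.14, clear of the block. Next is the carry to the front of the peg, with a 12° pre-lean so they hang at rest when released.

Run:
```python
from h import *
np.set_printoptions(suppress=True)
R,p=now();A=np.array([.52,.01,.285]);T=tool(-3.1,40);B=np.array([.612,.012,.215])
for r in plan(R,p,T,A,9,-1): print(np.array(r))
print()
for r in plan(T,A,T,B,6,-1)[:1]: print(np.array(r))
```

```text
[ 0.0074 -0.0178  0.0041 -0.0131  0.0233  0.0133 -1.    ]
[ 0.007  -0.0179  0.004  -0.0131  0.0233  0.0133 -1.    ]
[ 0.0067 -0.018   0.004  -0.0131  0.0233  0.0133 -1.    ]
[ 0.0064 -0.0182  0.0039 -0.0131  0.0233  0.0133 -1.    ]
[ 0.006  -0.0183  0.0038 -0.0131  0.0233  0.0133 -1.    ]
[ 0.0057 -0.0184  0.0037 -0.0131  0.0233  0.0133 -1.    ]
[ 0.0054 -0.0186  0.0036 -0.0131  0.0233  0.0133 -1.    ]
[ 0.005  -0.0187  0.0034 -0.0131  0.0233  0.0133 -1.    ]
[ 0.0047 -0.0188  0.0033 -0.0131  0.0233  0.0133 -1.    ]

[ 0.0009 -0.0012  0.0192  0.      0.      0.     -1.    ]
```

send_rows(deltas=[[[0.0074,-0.0178,0.0041,-0.0131,0.0233,0.0133,-1],[0.007,-0.018,0.004,-0.0131,0.0233,0.0133,-1],[0.0067,-0.018,0.004,-0.0131,0.0233,0.0133,-1],[0.0064,-0.0182,0.0039,-0.0131,0.0233,0.0133,-1],[0.006,-0.0183,0.0038,-0.0131,0.0233,0.0133,-1],[0.0057,-0.0184,0.0037,-0.0131,0.0233,0.0133,-1],[0.0054,-0.0186,0.0036,-0.0131,0.0233,0.0133,-1],[0.005,-0.0187,0.0034,-0.0131,0.0233,0.0133,-1],[0.0047,-0.0188,0.0033,-0.0131,0.0233,0.0133,-1],[0,0,0,0,0,0,-1],[0,0,0,0,0,0,-1]]])

```text
time_s: 6.72
position: [0.5202, 0.0096, 0.2854]
tool_rot: [[0.642, -0.054, 0.765], [-0.034, -0.999, -0.042], [0.766, 0.001, -0.643]]
ft_force: [0.2, -0.1, -1.1]
grip_width: 0.0064
gripper_force: 58.6
```

```bash
cat > m.py <<'E'
from h import *
np.set_printoptions(suppress=True)
R,p=now();s=telemetry.observe();print(p.round(4),s['ft_force'].round(1) if hasattr(s['ft_force'],'round') else s['ft_force'],s['grip_width'],s['time_s'])
for n in('side','wrist'):
    d=grab(n);P=cloud(d);hsv=cv2.cvtColor(d['image'],cv2.COLOR_RGB2HSV)
    m=cv2.inRange(hsv,(5,150,90),(14,255,255))>0
    sel=m&(np.linalg.norm(P-p,axis=2)<.11)&(P[...,0]>.45)
    q=P[sel];t=(q-p)@tool(-3.1,0)  # cols: x=up,y=-left,z=fwd
    print(n,len(q),'fwd',np.percentile(t[:,2],[1,99]),'up',np.percentile(t[:,0],[1,99]),'lat',np.percentile(t[:,1],[3,50,97]))
    # hole: fwd loop opening, find pixels inside enclosed contour
    cs,h=cv2.findContours(sel.astype(np.uint8),cv2.RETR_CCOMP,cv2.CHAIN_APPROX_NONE)
    for c,hh in zip(cs,h[0]):
        if hh[3]>=0 and len(c)>8:
            pp=pts(d,c[:,0]); pp=pp[np.linalg.norm(pp-p,axis=1)<.11]
            u=c[:,0].mean(0); r=(d['Rwc']@rays(d,[u])[0]); nrm=tool(-3.1,0)[:,1]; k=((p-d['C'])@nrm)/(r@nrm); L=d['C']+k*r
            print(' hole',len(c),u.round(1),'centre on plane',L.round(4),'rel fwd/up',((L-p)@tool(-3.1,0))[[2,0]].round(4))
    if n=='side': S=d
i=S['image'][100:280,110:350];cv2.imwrite('pics/'+__import__('sys').argv[1],cv2.resize(i,(800,600),interpolation=2)[:,:,::-1])
E
python3 m.py c.png
```

```text
[0.5202 0.0096 0.2854] [ 0.2 -0.1 -1.1] 0.00640556029038817 6.725
side 341 fwd [-0.02667131  0.03268303] up [-0.03330421  0.04702285] lat [-0.00385799 -0.00213849  0.00245664]
 hole 39 [238.3 152.9] centre on plane [0.5382 0.0086 0.3071] rel fwd/up [0.0179 0.0217]
wrist 1731 fwd [-0.03544967  0.02391746] up [0.01800107 0.0499231 ] lat [-0.00327035  0.00004862  0.00340676]
 hole 10 [255.5 239. ] centre on plane [0.4464 0.0136 0.4567] rel fwd/up [-0.074   0.1712]
 hole 39 [255.6 182.7] centre on plane [0.4456 0.0137 0.4536] rel fwd/up [-0.0747  0.1682]
```

Run:
```python
from h import *
np.set_printoptions(suppress=True)
R,p=now()
for r in plan(R,p,tool(-3.1,40),np.array([.611,.012,.218]),6,-1)[:2]: print(np.array(r))
```

```text
[ 0.001  -0.0013  0.0188  0.0002 -0.0002  0.     -1.    ]
[ 0.001  -0.0013  0.0188  0.0002 -0.0002  0.     -1.    ]
```

send_rows(deltas=[[[0.001,-0.0013,0.0188,0,0,0,-1],[0.001,-0.0013,0.0188,0,0,0,-1],[0.001,-0.0013,0.0188,0,0,0,-1],[0.001,-0.0013,0.0188,0,0,0,-1],[0.001,-0.0013,0.0188,0,0,0,-1],[0.001,-0.0013,0.0188,0,0,0,-1],[0,0,0,0,0,0,-1],[0,0,0,0,0,0,-1]]])

```text
time_s: 7.82
position: [0.6107, 0.0123, 0.2184]
tool_rot: [[0.641, -0.055, 0.766], [-0.034, -0.999, -0.043], [0.767, 0.001, -0.642]]
ft_force: [-0.4, 0.2, -1.3]
grip_width: 0.0066
gripper_force: 58.6
```

```bash
python3 m.py d.png
```

```text
[0.6107 0.0123 0.2184] [-0.4  0.2 -1.3] 0.006568412446080859 7.825
side 237 fwd [-0.02924493  0.02978903] up [-0.03354695  0.0481353 ] lat [-0.00449841 -0.00224494  0.00169859]
 hole 30 [201.8 157.3] centre on plane [0.6279 0.0113 0.2415] rel fwd/up [0.0173 0.0231]
wrist 1734 fwd [-0.0356278   0.02477242] up [0.01857403 0.04992611] lat [-0.00364836 -0.0003262   0.00310617]
 hole 10 [255.2 238.5] centre on plane [0.6728 0.0089 0.0565] rel fwd/up [ 0.0623 -0.1619]
```

View pics/d.png

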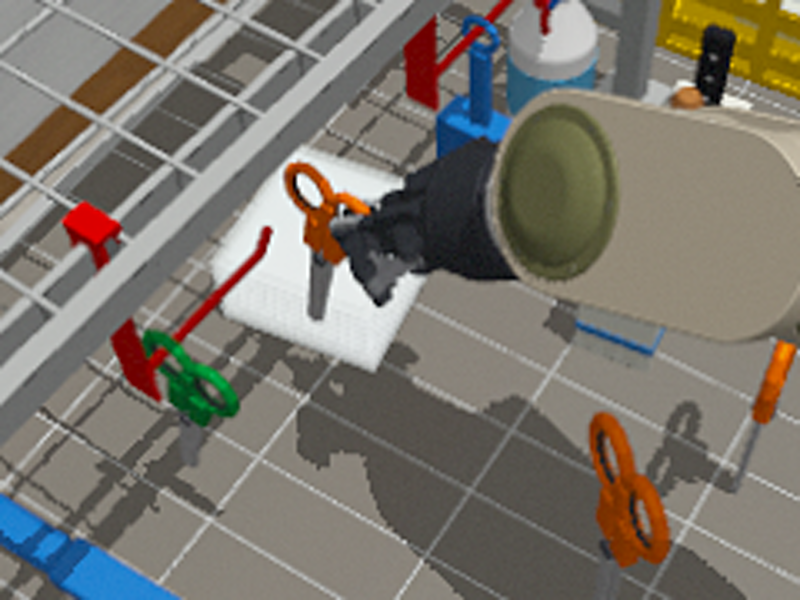

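The orange loop's opening (crop (308,187), measured centre (0.628, 0.011, 0.2415)) lies in line with the peg tip at crop (265,233). The green pair is still hanging at (190,375). I'll thread slowly along the peg.

send_rows(deltas=[[[0,-0.009,0,0,0,0,-1],[0,-0.009,0,0,0,0,-1],[0,-0.009,0,0,0,0,-1],[0,-0.009,0,0,0,0,-1],[0,-0.009,0,0,0,0,-1],[0,0,0,0,0,0,-1]]])

```text
time_s: 8.68
position: [0.6132, 0.058, 0.2186]
tool_rot: [[0.64, -0.053, 0.766], [-0.033, -0.999, -0.042], [0.767, 0.001, -0.641]]
ft_force: [0.5, 0.4, -1.4]
grip_width: 0.0067
gripper_force: 58.6
```

```bash
python3 m.py e.png
```

```text
[0.6132 0.058  0.2186] [ 0.5  0.4 -1.4] 0.0066578273459874035 8.675
side 222 fwd [-0.03002768  0.03085523] up [-0.0352013   0.04731774] lat [-0.00524862 -0.00209779  0.00242579]
wrist 1840 fwd [-0.03549866  0.02311177] up [0.01802146 0.04954982] lat [-0.00332192  0.00057514  0.00391221]
 hole 12 [255.4 238.6] centre on plane [0.5172 0.0632 0.4431] rel fwd/up [-0.0961  0.2245]
```

View pics/e.png

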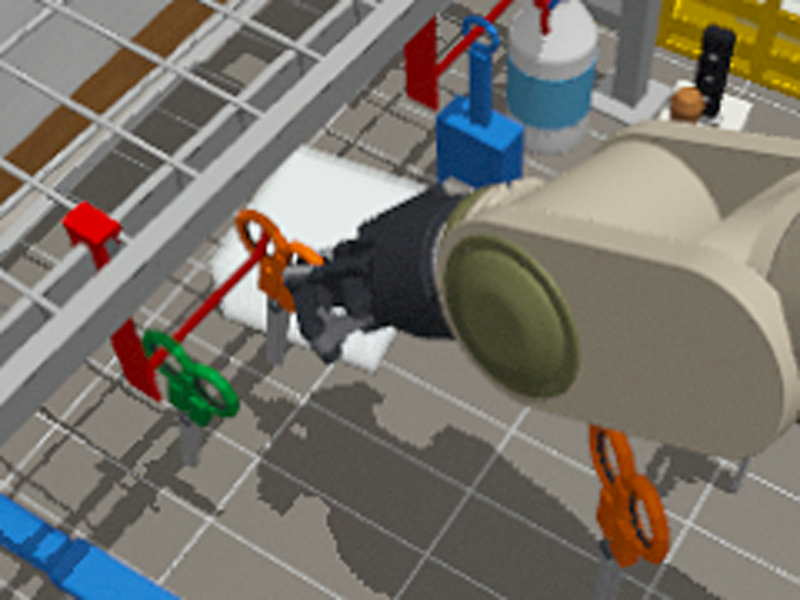

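The loop is threaded with no contact force: the peg end passes through the opening at crop (262,245). I'll go on along the peg and then lower.

send_rows(deltas=[[[0,-0.01,0,0,0,0,-1],[0,-0.01,0,0,0,0,-1],[0,-0.01,0,0,0,0,-1],[0,-0.009,0,0,0,0,-1],[0,0,0,0,0,0,-1],[-0.0035,0,0.003,0,0,0,-1],[-0.0035,0,0.003,0,0,0,-1],[-0.0035,0,0.003,0,0,0,-1],[-0.0023,0,0.002,0,0,0,-1],[0,0,0,0,0,0,-1],[0,0,0,0,0,0,-1]]])

```text
time_s: 10.15
position: [0.6166, 0.097, 0.204]
tool_rot: [[0.644, -0.055, 0.763], [-0.034, -0.998, -0.043], [0.764, 0.002, -0.645]]
ft_force: [0.3, -0.5, -1.1]
grip_width: 0.0065
gripper_force: 58.7
```

send_rows(deltas=[[[-0.0012,0,0.001,0,0,0,-1],[0,0,0,0,0,0,-1]]])

```text
time_s: 10.4
position: [0.6168, 0.0972, 0.203]
tool_rot: [[0.645, -0.055, 0.762], [-0.034, -0.998, -0.043], [0.763, 0.002, -0.646]]
ft_force: [0.1, 0.4, -2.3]
grip_width: 0.0064
gripper_force: 58.7
```

send_rows(deltas=[[[-0.0015,0,0.0013,0,0,0,-1],[0,0,0,0,0,0,-1],[0,0,0,0,0,0,-1]]])

```text
time_s: 10.78
position: [0.6171, 0.0973, 0.2019]
tool_rot: [[0.646, -0.055, 0.761], [-0.034, -0.998, -0.043], [0.762, 0.002, -0.647]]
ft_force: [0.2, 0.2, -1.3]
grip_width: 0.0064
gripper_force: 58.7
```

send_rows(deltas=[[[-0.0012,0,0.001,0,0,0,-1],[0,0,0,0,0,0,-1],[0,0,0,0,0,0,-1]]])

```text
time_s: 11.15
position: [0.6172, 0.0975, 0.2011]
tool_rot: [[0.647, -0.055, 0.76], [-0.034, -0.998, -0.043], [0.762, 0.002, -0.648]]
ft_force: [-0.1, 0.7, -1.8]
grip_width: 0.0062
gripper_force: 58.7
```

send_rows(deltas=[[[-0.0008,0,0.0006,0,0,0,-1],[0,0,0,0,0,0,-1],[0,0,0,0,0,0,-1]]])

```text
time_s: 11.52
position: [0.6173, 0.0976, 0.2006]
tool_rot: [[0.648, -0.055, 0.76], [-0.034, -0.998, -0.044], [0.761, 0.002, -0.649]]
ft_force: [-0.4, 0.1, -0.2]
grip_width: 0.0068
gripper_force: 58.7
```

```bash
python3 - <<'E'
from h import *
s=telemetry.observe();print(np.round(s['q'],1),np.round(s['ft_force'],2),np.round(s['wrist_torque'],3))
E
python3 m.py f.png
```

```text
[ -1.1  17.3 103.2  -9.4  10.  100.5] [-0.39  0.09 -0.18] [ 0.04   0.554 -0.033]
[0.6173 0.0976 0.2006] [-0.4  0.1 -0.2] 0.006769118967762947 11.525
side 213 fwd [-0.03861813  0.03252381] up [-0.03235041  0.05019198] lat [-0.04104282 -0.00148371  0.00418575]
wrist 1878 fwd [-0.03540057  0.0246488 ] up [0.01906425 0.04956076] lat [-0.00372743  0.00016465  0.00366083]
 hole 13 [255.4 238.8] centre on plane [0.6106 0.098  0.2065] rel fwd/up [-0.0067  0.0059]
 hole 9 [255.8 191.8] centre on plane [0.6071 0.0982 0.2674] rel fwd/up [-0.0103  0.0668]
```

View pics/f.png

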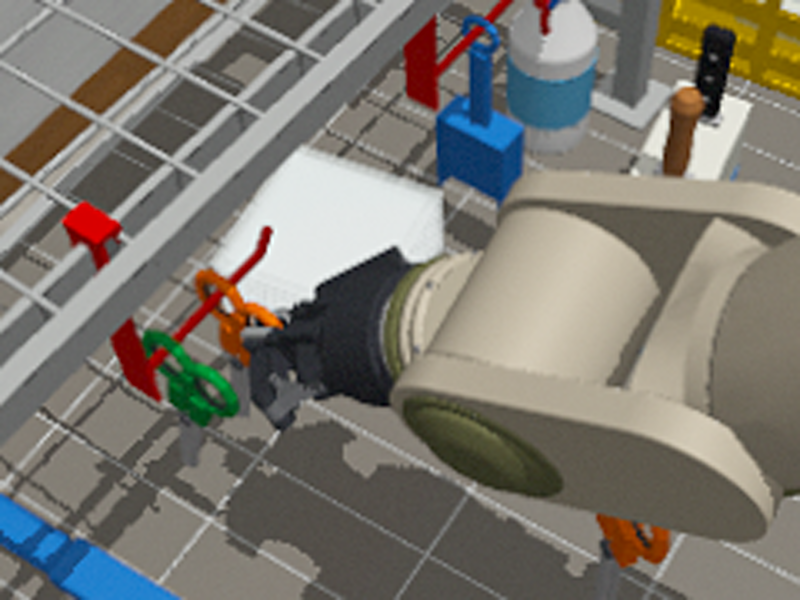

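The orange loop rides on the peg at crop (215,290), with the green pair undisturbed at (190,375). Joint 5 is at its lower limit, so I'll ease the tilt a few degrees while lowering the rest.

send_rows(deltas=[[[0,0,0,0,-0.02,0,-1],[0,0,0,0,-0.02,0,-1],[-0.0008,0,0.0007,0,-0.01,0,-1],[-0.0008,0,0.0007,0,0,0,-1],[0,0,0,0,0,0,-1],[0,0,0,0,0,0,-1]]])

```text
time_s: 12.38
position: [0.6176, 0.0976, 0.1991]
tool_rot: [[0.684, -0.055, 0.728], [-0.036, -0.998, -0.042], [0.729, 0.002, -0.685]]
ft_force: [-0.6, -0.2, 2.0]
grip_width: 0.0063
gripper_force: 58.9
```

Run:
```python
from h import *
s=telemetry.observe();print(np.round(s['q'],1),np.round(s['position'],4),np.round(s['ft_force'],2),np.round(s['wrist_torque'],3))
```

```text
[ -1.2  17.4 101.3  -6.1  14.6  97.2] [0.6176 0.0976 0.1991] [-0.61 -0.16  2.04] [-0.029 -0.054 -0.011]
```

The wrist force has gone from −1.2 to +2 N, so the peg is carrying the pair. Releasing gently.

send_rows(deltas=[[[0,0,0,0,0,0,-0.7],[0,0,0,0,0,0,-0.5],[0,0,0,0,0,0,-0.4],[0,0,0,0,0,0,-0.4],[0,0,0,0,0,0,-0.4],[0,0,0,0,0,0,-0.4],[0,0,0,0,0,0,-0.4],[0,0,0,0,0,0,-0.4]]])

```text
time_s: 13.38
position: [0.6173, 0.0976, 0.1985]
tool_rot: [[0.685, -0.055, 0.727], [-0.037, -0.998, -0.042], [0.728, 0.002, -0.686]]
ft_force: [0.1, 0.4, -0.8]
grip_width: 0.0255
gripper_force: 0.0
```

```bash
python3 m.py g.png
python3 - <<'E'
from h import *
d=grab('wrist'); a=cv2.imread('pics/g.png'); cv2.imwrite('pics/g2.png',np.hstack([cv2.resize(a,(400,300)),cv2.resize(d['image'][:,:,::-1],(400,300))]))
E
```

```text
[0.6173 0.0976 0.1985] [ 0.1  0.4 -0.8] 0.02552157025667164 13.375
side 198 fwd [-0.04627992  0.03406935] up [-0.0270459   0.06604971] lat [-0.05023343 -0.00164921  0.00338148]
 hole 14 [189.9 194.9] centre on plane [0.5939 0.0989 0.2389] rel fwd/up [-0.0234  0.0404]
wrist 1904 fwd [-0.03426576  0.02733808] up [0.02007539 0.04973722] lat [-0.00373307  0.00016096  0.00356924]
 hole 13 [255.7 240.2] centre on plane [0.5957 0.0988 0.2472] rel fwd/up [-0.0216  0.0488]
```

View pics/g2.png

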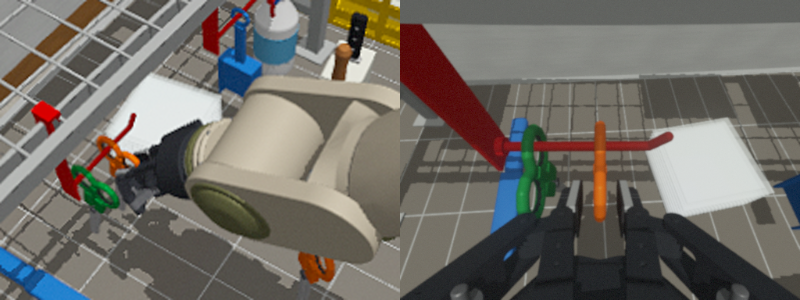

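The fingers are clear of the orange pair on both sides (wrist view: orange at (600,165) on the peg, green at (535,160) untouched). Backing out along the tool axis.

send_rows(deltas=[[[0,0.0003,-0.008,0,0,0,-0.4],[0,0.0005,-0.012,0,0,0,-0.4],[0,0.0005,-0.015,0,0,0,-0.4],[0,0.0005,-0.015,0,0,0,-0.4],[0,0.0005,-0.02,0,0,0,-0.4],[0,0.0005,-0.02,0,0,0,-0.4],[0,0,-0.02,0,0,0,-0.4],[0,0,-0.02,0,0,0,-0.4],[0,0,-0.02,0,0,0,-0.4],[0,0,0,0,0,0,-0.4],[0,0,0,0,0,0,-0.4]]])

```text
time_s: 14.9
position: [0.5081, 0.101, 0.3012]
tool_rot: [[0.685, -0.056, 0.727], [-0.037, -0.998, -0.042], [0.728, 0.002, -0.686]]
ft_force: [-0.1, -0.1, 0.2]
grip_width: 0.0255
gripper_force: 0.0
```

send_rows(deltas=[[[0,0,0,0,0,0,-0.4],[0,0,0,0,0,0,-0.4],[0,0,0,0,0,0,-0.4],[0,0,0,0,0,0,-0.4],[0,0,0,0,0,0,-0.4],[0,0,0,0,0,0,-0.4],[0,0,0,0,0,0,-0.4],[0,0,0,0,0,0,-0.4],[0,0,0,0,0,0,-0.4],[0,0,0,0,0,0,-0.4],[0,0,0,0,0,0,-0.4],[0,0,0,0,0,0,-0.4]]])

```text
time_s: 16.4
position: [0.5081, 0.1011, 0.3013]
tool_rot: [[0.685, -0.055, 0.727], [-0.036, -0.998, -0.042], [0.728, 0.002, -0.686]]
ft_force: [-0.3, -0.0, -0.2]
grip_width: 0.0256
gripper_force: 0.0
```

send_rows(deltas=[[[0,0,0,0,0,0,-0.4],[0,0,0,0,0,0,-0.4],[0,0,0,0,0,0,-0.4],[0,0,0,0,0,0,-0.4],[0,0,0,0,0,0,-0.4],[0,0,0,0,0,0,-0.4],[0,0,0,0,0,0,-0.4],[0,0,0,0,0,0,-0.4],[0,0,0,0,0,0,-0.4],[0,0,0,0,0,0,-0.4],[0,0,0,0,0,0,-0.4],[0,0,0,0,0,0,-0.4]]])

```text
time_s: 17.9
position: [0.5081, 0.1011, 0.3014]
tool_rot: [[0.685, -0.055, 0.727], [-0.036, -0.998, -0.042], [0.728, 0.002, -0.686]]
ft_force: [-1.1, -0.4, -0.3]
grip_width: 0.0257
gripper_force: 0.0
```

send_rows(deltas=[[[0,0,0,0,0,0,-0.4],[0,0,0,0,0,0,-0.4],[0,0,0,0,0,0,-0.4],[0,0,0,0,0,0,-0.4],[0,0,0,0,0,0,-0.4],[0,0,0,0,0,0,-0.4],[0,0,0,0,0,0,-0.4],[0,0,0,0,0,0,-0.4],[0,0,0,0,0,0,-0.4],[0,0,0,0,0,0,-0.4],[0,0,0,0,0,0,-0.4],[0,0,0,0,0,0,-0.4]]])

```text
time_s: 19.4
position: [0.5081, 0.1011, 0.3014]
tool_rot: [[0.685, -0.055, 0.727], [-0.037, -0.998, -0.042], [0.728, 0.002, -0.686]]
ft_force: [0.4, -0.8, -0.7]
grip_width: 0.0258
gripper_force: 0.0
```

Run:
```python
from h import *
s=telemetry.observe();print(s['time_s'],np.round(s['position'],3),np.round(s['ft_force'],1))
b=grab('side')['image'];prev=None
d=grab('wrist')
cv2.imwrite('pics/z.png',np.hstack([cv2.resize(d['image'],(400,300)),cv2.resize(b[60:360,100:500],(400,300))])[:,:,::-1])
```

```text
19.4 [0.508 0.101 0.301] [ 0.4 -0.8 -0.7]
```

View pics/z.png

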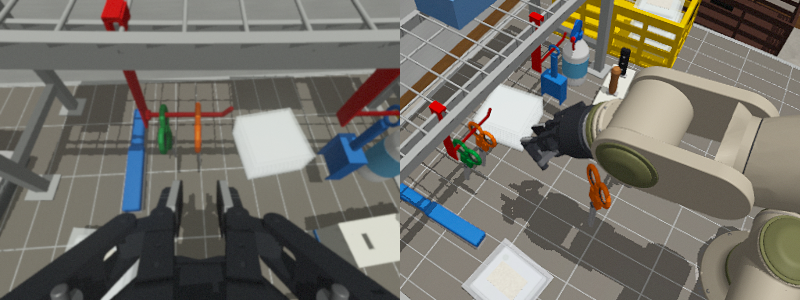

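Both pairs hang on the peg: green at (165,130) and orange at (198,130). The arm is clear, the slot is empty and nothing else has moved. Five seconds have passed since I backed off, so I'm handing it in.

```bash
python3 -c "
from rig import env
print(env.close_job())"
```

```text
the job is handed in; nothing more can be done
None
```

The orange scissors hang by one finger loop on the red peg beside the green pair, which still hangs there; the arm is clear, nothing else looked moved in the last images, and I handed the job in at about 19.5 s.

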